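# Open a safety-capped cleaner bottle in its stand

## Task

Stand the square white cleaner bottle, still closed, upright in the square tray of the raised blue stand, which keeps it from turning. Then open its red safety cap: press the cap down, twist it counter-clockwise while it is pressed, lift it off, and finish still holding the cap in the gripper level, a few centimetres clear above the mouth of the open bottle, which stays in the tray. Keep the bottle upright throughout and leave the grease tin, the tape roll and the spanner where they are.

Things in the scene. Friction and masses are not known exactly. Their poses are not given: they have to be found in the camera images.
- bottle: White square cleaner bottle, 54 x 54 mm, 85 mm high to the flat shoulder, with a cone and round neck above (rim 130 mm over the base); 0.16 to 0.29 kg, rigid; may be gripped by the body or lifted by the locked cap. A dark sprung sealing disc in the mouth pushes the cap up. Origin: centre of its underside; z up the bottle, x and y square to its sides.
- cap: Red ribbed round safety cap, 45 mm across, 34 mm high, 30 g, hollow below, a white line on top along its +x. Origin: centre of its lower edge, 108 mm above the bottle's base when locked; z up. It starts locked, its x along the bottle's x, with 5 degrees of play in turn. Turned without pressing it stays locked. Once free it comes straight up: 36 mm up it is clear of neck and disc.
- cap_top (a point): Centre of the cap's top. Pressed here or by the gripped sides, the cap sinks against a spring (3.6 N at first, 8.4 N at full travel), unlocks 6 mm down and stops hard at 8 mm; press with 9 to 15 N. Kept pressed, turn it counter-clockwise seen from above: 47 to 122 degrees relative to the bottle frees it (80 is best, a stop ends the turn).
- stand: Blue steel bottle stand fixed to the bench: base plate 130 x 130 x 8 mm, round column, square tray on top. Origin: centre of its underside on the bench; z up, x and y square to the tray's sides.
- stand_seat (a point): Centre of the tray's floor, 70 mm above the bench, axes as the stand's. Inside 62 x 62 mm: the bottle has 4 mm all round, fits in any of four quarter turns and can turn about 9 degrees before it is held. Walls rise 16 mm over the floor, lips above them flare outward to 26 mm over it (mouth about 74 mm wide).
- grease_tin: Yellow round grease tin with a pale lid, 70 mm across, 46 mm high; bystander. Origin: centre of its underside.
- tape_roll: Black roll of electrical tape lying flat, 57 mm across, 19 mm high; bystander. Origin: centre of its underside.
- spanner: Steel spanner lying flat, 160 x 26 x 9 mm; bystander. Origin: centre of its underside, y along its length.
Things that resemble listed ones, but are neither listed nor needed, are in the scene too. Leave any pink or yellow look-alike of the bottle alone.

How it is judged (in metres and radians):
On the way, in this order (a step that is already met when the one before it is completed fails the run):
1. the bottle stands upright on the floor of the stand's tray, its cap still locked (horizontal distance between bottle and stand_seat below 0.009 m and z of bottle in the frame of stand_seat between -0.004 and 0.003 m and angle between bottle's own z axis and vertical below 0.07 rad and angle between the x axis of cap and the x axis of bottle, either way round below 0.14 rad and distance between cap and bottle below 0.111 m), for 0.2 s.
2. the cap is pressed down and turned past its lock while the bottle stands in the tray (z of cap in the frame of bottle between 0.09 and 0.1035 m and horizontal distance between cap and bottle below 0.006 m and angle between the x axis of cap and the x axis of bottle, either way round above 0.35 rad and z of bottle in the frame of stand_seat below 0.004 m and horizontal distance between bottle and stand_seat below 0.009 m).
At the end, for the whole second after the job is handed in: The bottle stands upright (within 4 degrees) on the tray's floor, untouched by the robot, and the fingers hold the cap still, level within 20 degrees, its lower edge 20 to 170 mm above the neck's rim and within 40 mm of the bottle's axis, touching nothing but the fingers (horizontal distance between bottle and stand_seat below 0.009 m and z of bottle in the frame of stand_seat between -0.004 and 0.003 m and angle between bottle's own z axis and vertical below 0.07 rad and z of cap in the frame of bottle between 0.15 and 0.3 m and horizontal distance between cap and bottle below 0.04 m and angle between cap's own z axis and vertical below 0.35 rad and linear speed of cap below 0.03 m/s and contact force between cap and the fingers above 1 N and contact force between each of cap, the arm and bottle below 0.1 N); the arm keeps its last pose, push and grip.
It fails at once if the bottle is tipped over (more than 35 degrees) (angle between bottle's own z axis and vertical above 0.6 rad).
It fails at once if the grease tin is moved by more than 3 cm (distance of grease_tin from where it was at the start of the episode above 0.03 m).
It fails at once if the tape roll is moved by more than 3 cm (distance of tape_roll from where it was at the start of the episode above 0.03 m).
It fails at once if the spanner is moved by more than 3 cm (distance of spanner from where it was at the start of the episode above 0.03 m).
It also fails if it takes over 45 s, if anything falls off the work surface, if the arm or the gripper's body presses on something with over 40 N, if the wrist force passes 120 N, or if a joint passes its speed limit or range.

## Robot

A 6-joint arm with a two-finger parallel gripper is mounted at the origin on a cart in front of the work surface, level with it; the furniture and walls round the work are solid. World frame = base frame: x ahead of the robot, y to its left, z up, the work surface at z = 0. Lengths are in mm, angles in rad, forces in N, time in s.
With the tool pointing down it reaches from about 375 to 900 mm from the base axis. Payload 3.1 kg.
Tool frame: the origin (TCP) lies midway between the tips of the shut fingers; the grasp point (between the pads) lies 19 mm behind it; z points along the fingers, y is the line along which they close (so a half turn about z gives the same grasp; the last joint's range is limited). The gripper opens to 87 mm and grips with 3 to 60 N. Pads are 19 mm wide; open, the fingers measure 117 mm over their backs; the gripper's body (75 mm by 190 mm) begins 51 mm behind the grasp point.
Start: joints at [-1.357, 0.527, 1.433, -0, 1.181, -0.178], TCP at [239.256, -577.368, 222.548] pointing down, gripper open.
Joint ranges: [-3.08, 3.08], [-0.75, 2.2], [0.22, 2.44], [-1.43, 4.57], [0, 2.65], [-2.85, 2.85]. Speed limits (rad/s): [2.79, 2.79, 3.14, 3.14, 3.14, 3.14].

## Interface

Orientations are given as a unit quaternion [w, x, y, z].
In Python, from plant import r gives the robot as it stands.
- The arm moves only by the tool carry_out, never from a script. Its argument "motion" is a list of rows, each a list of 7 numbers: the finger opening in mm, from 0 to 87, then the shift along the world's x, y, z in units of 30 mm (1.0 is 30 mm), then the turn, a rotation vector about the world's x, y, z in units of 5 degrees (1.0 is 5 degrees). A call has 1 to 8 rows; each row shifts and turns the commanded pose from where the row before left it; what a row does not reach is not made up. A row lasts 1/10 s, in which the tool goes at most 50 mm and 8.59 degrees, less where a joint would pass 70% of its speed; a pose out of reach is approached as far as the arm can. A call is refused whole if a number of a shift passes 1 or a number of a turn 1, either way. A call with a gripper value outside its range is refused whole. The fingers move at their own pace and stop on an object; "squeeze" is the grip in N (left out, the last holds). Time passes only in rows, so rows that do not move let the fingers close. It gives the time, the measured TCP pose, the force, the opening and the grip force at its end, in the units of the state.
- r.observe(): the state, without advancing time (a new reading comes with each control period).
- r.get_image(name): name is "side" or "top"; returns a dict with "pixels" (420x560x3 uint8, blue, green, red), "depth" (420x560 float32, mm along the optical axis (not along the pixel's ray), 0 where there is no reading), "fovy" (degrees; the focal length in pixels is half the picture's height over the tangent of half this angle, whatever the lens; pixels are square), "cx", "cy" (the principal point, pixels), "xyz" and "orientation" of the camera in the world. Camera axes: x right, y down, z forward; pixel columns grow to the right and rows downward; lengths in mm; the calibration is good to about 2 mm. A picture is of the moment at which its call begins.
- r.sign_off(): hands the job in; it is judged then, once.
Trained networks look in the newest picture that a camera, given by its name, has taken for a name from the list of things; names that differ only in an ending like _2 or _b are one class to them, and where a whole thing is asked for, a point or a joint stands for the part that bears it (a point fixed in the world has none). Each returns a list of dicts, best first, with "conf" (0 to 1); they miss things now and then, are a little off and sometimes report something else, mostly with a low value. They report only what shows in the picture. A call takes as long as a camera call. They do not tell look-alikes from the thing itself.
- r.find_in(camera, target): "point" ([x, y, z] in mm, in world coordinates, good to about 4 mm: the middle of the surface that is visible of it).
- r.masks_of(camera, target): "mask" (420x560 bool, what is visible of it).
The state is a dict: "time": time; "qpos": joint angles; "qvel": joint speeds; "joint_efforts": joint torques, N m; "tcp_pos": TCP position; "tool_rot": TCP orientation; "wrist_force": force on the tool from outside, world axes, zero at the start; "torque": the same for the moment, N m; "finger_gap": opening from 0.0 (shut) to 1.0 (fully open); "grip_force": force on a finger pad.
Only numpy, scipy, OpenCV 4.12 (cv2) and the standard library are available. Lean on these libraries where they do the work, as an engineer would, in place of code of your own. Each camera call takes 0.05 s, during which the arm holds its last target. There are 200 camera calls.

## Working session

There is one attempt and no reset: what is moved stays moved. The work goes in short steps, Python scripts to look and compute and a tool call to move; the robot and the scene stay as the last step left them, time stands still between calls to the robot, and variables do not carry over. Pictures are saved under pics/ and viewed, at most 10 in all, crops included, and the job is handed in when it is done.

Besides the shell and the picture viewer there is one more tool, called after "Call:" as name([rows], argument=value, ...), one row to a line, values as JSON. carry_out: Moves the arm, as the interface text tells. Its arguments: {"type":"object","properties":{"motion":{"type":"array"},"squeeze":{"type":"number"}},"required":["motion"]}

```bash
mkdir -p pics; ls; cat > h.py <<'E'
from plant import r
import numpy as np, cv2
from scipy.spatial.transform import Rotation as R
def cloud(im):
    d=im["depth"].astype(float); h,w=d.shape
    f=h/2/np.tan(np.radians(im["fovy"])/2)
    u,v=np.meshgrid(np.arange(w),np.arange(h))
    p=np.stack([(u-im["cx"])*d/f,(v-im["cy"])*d/f,d],-1)
    q=im["orientation"]
    P=p@R.from_quat([q[1],q[2],q[3],q[0]]).as_matrix().T+np.array(im["xyz"])
    P[d==0]=np.nan
    return P
E
python3 - <<'E'
from h import *
o=r.observe(); print(o["time"],o["tcp_pos"],o["tool_rot"])
for c in("side","top"):
    im=r.get_image(c); cv2.imwrite(f"pics/{c}0.png",im["pixels"]); print(c,im["xyz"],im["orientation"],im["fovy"])
    for t in("bottle","cap","stand","grease_tin","tape_roll","spanner"):
        for x in r.find_in(c,t)[:4]: print(t,np.round(x["point"]),round(x["conf"],2))
E
```

```text
pics
0.0 [ 239.09456317 -576.66698964  221.57104484] [-1.07950794e-03  9.80776726e-01  1.95130333e-01 -2.98156265e-05]
side [ 38.24691295 725.5304987  578.24448275] [ 0.14616513 -0.23817316  0.81629849 -0.50553544] 46.24843690471046
bottle [ 454. -210.   53.] 0.85
bottle [ 359. -183.   52.] 0.82
bottle [ 436. -329.   84.] 0.8
bottle [ 558. -224.   60.] 0.74
cap [ 452. -221.  133.] 0.86
stand [477. 219.   8.] 0.76
grease_tin [709.  28.  40.] 0.61
tape_roll [ 680. -104.   10.] 0.59
spanner [498.   0.   5.] 0.8
top [498.50735896 -70.27308287 970.16569788] [ 0.03070464 -0.69837428  0.71501885 -0.008867  ] 57.267507312846824
bottle [ 470. -213.   79.] 0.76
bottle [ 368. -201.   91.] 0.75
bottle [ 570. -232.   91.] 0.68
bottle [ 439. -336.   86.] 0.62
cap [ 466. -230.  139.] 0.84
stand [487. 195.  10.] 0.96
stand [ 466. -233.  140.] 0.29
grease_tin [715.  18.  46.] 0.95
grease_tin [498. -18.   8.] 0.48
tape_roll [ 681. -110.   10.] 0.56
tape_roll [488. 193.  11.] 0.21
spanner [498. -17.   8.] 0.5
```

View pics/side0.png

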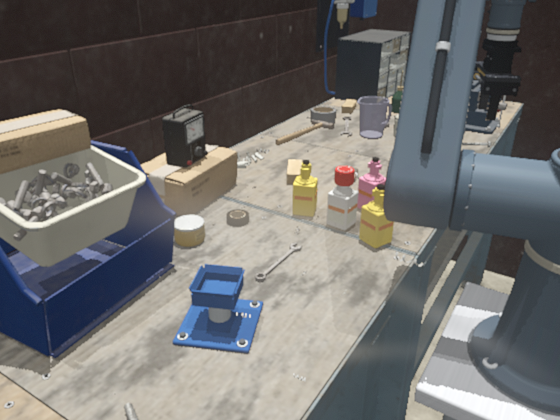

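View pics/top0.png

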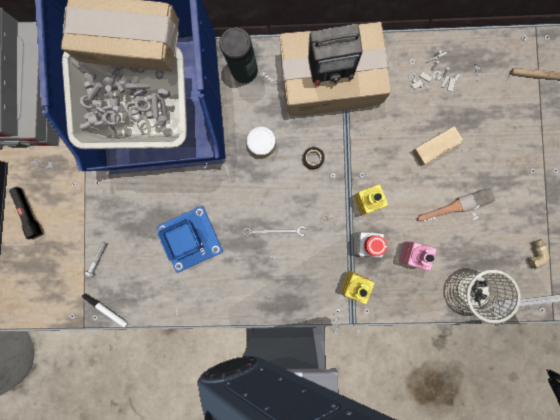

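The side view shows the white bottle with its red cap at px (344,195), between the yellow look-alikes at (305,195) and (377,222), with the pink one behind it. In the top view the cap is at (375,245) and the blue tray at about (185,240), both turned slightly from square. Next I measure cap centre, yaws and tray.

```bash
python3 - <<'E'
from h import *
im=r.get_image("top"); P=cloud(im); px=im["pixels"]; hsv=cv2.cvtColor(px,cv2.COLOR_BGR2HSV)
near=lambda c,d:(np.hypot(P[...,0]-c[0],P[...,1]-c[1])<d)
def rep(n,m):
    q=P[m][:,:2].astype(np.float32); print(n,m.sum(),np.round(np.nanmedian(P[m],0),1),"rect",cv2.minAreaRect(q*1), "circ",cv2.minEnclosingCircle(q))
z=P[...,2]
capm=near((466,-230),45)&(z>134)&(z<150); rep("cap",capm)
rep("shoulder",near((466,-230),50)&(z>78)&(z<92))
rep("bottle body white",near((466,-230),55)&(z>30)&(z<95))
rep("lip",near((487,195),70)&(z>86)&(z<104))
rep("floor",near((487,195),60)&(z>62)&(z<76))
rep("base",near((487,195),110)&(z>4)&(z<14)&(hsv[...,0]>95)&(hsv[...,0]<125)&(hsv[...,1]>120))
for n,c in(("y1",(368,-201)),("y2",(570,-232)),("pink",(439,-336))):
    m=near(c,45)&(z>20); print(n,np.nanmax(z[m]),np.nanmin(P[m],0),np.nanmax(P[m],0))
c=px[120:360,100:460]
a=cv2.resize(px[205:285,335:415],(400,400),interpolation=cv2.INTER_CUBIC);b=cv2.resize(px[200:280,145:225],(400,400),interpolation=cv2.INTER_CUBIC)
cv2.imwrite("pics/c1.png",np.hstack([a,b]))
E
```

```text
cap 358 [ 465.1 -235.7  143. ] rect ((465.07806396484375, -235.52215576171875), (43.616878509521484, 42.722042083740234), 88.62085723876953) circ ((464.25048828125, -236.28497314453125), 23.08466339111328)
shoulder 195 [ 470.4 -218.5   85.9] rect ((464.8975830078125, -235.87353515625), (53.271854400634766, 54.18888854980469), 83.68946838378906) circ ((465.08099365234375, -235.91110229492188), 35.36003112792969)
bottle body white 284 [ 470.3 -214.9   84.7] rect ((465.1449279785156, -235.47396850585938), (54.120513916015625, 54.592742919921875), 83.68946838378906) circ ((464.7992248535156, -235.3329620361328), 35.510032653808594)
lip 439 [483.4 215.5  93.9] rect ((485.89849853515625, 204.52359008789062), (79.53289031982422, 79.25228118896484), 22.793703079223633) circ ((485.58758544921875, 204.14642333984375), 51.027915954589844)
floor 696 [486.2 205.6  70.7] rect ((485.51361083984375, 202.09165954589844), (69.22702026367188, 68.61129760742188), 22.841079711914062) circ ((486.71466064453125, 200.69790649414062), 46.734432220458984)
base 1169 [488.8 176.8   8.7] rect ((485.94622802734375, 203.18246459960938), (127.44744110107422, 127.87413787841797), 23.264402389526367) circ ((484.9959716796875, 202.98721313476562), 88.50924682617188)
y1 141.9191987561527 [ 332.21718175 -238.13173913   20.44955836] [ 399.54955206 -172.01235577  141.91919876]
y2 142.25867869948775 [ 537.04569887 -273.74286134   20.08226544] [ 602.59580008 -210.28300985  142.2586787 ]
pink 143.3215248895441 [ 403.44457748 -380.39272291   20.39584652] [ 468.54841608 -316.67235621  143.32152489]
```

View pics/c1.png

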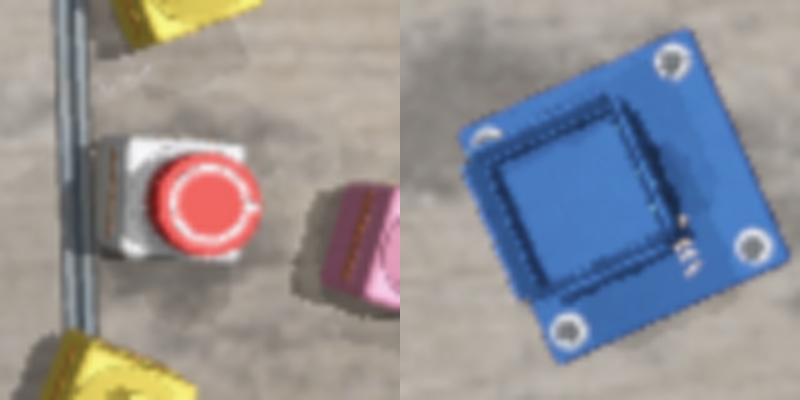

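Cap centre is about (465,-235.7), top at 142 as expected. The bottle yaw is -6.3° mod 90. The tray centre is about (486,203.5), yaw about 23°. One grasp of the cap, keeping the current tool yaw, can serve the whole job; the carry then turns it +29°. First I move above the bottle.

Call:
carry_out([
  [70, 0.6, 0.94, 0, 0, 0, 0],
  [70, 0.63, 0.95, 0, 0, 0, 0],
  [70, 0.63, 0.95, 0, 0, 0, 0],
  [70, 0.63, 0.95, 0, 0, 0, 0],
  [70, 0.63, 0.95, 0, 0, 0, 0],
  [70, 0.63, 0.95, 0, 0, 0, 0],
  [70, 0.63, 0.95, 0, 0, 0, 0],
  [70, 0.63, 0.95, 0, 0, 0, 0],
], squeeze=40)

```text
time: 1.55
tcp_pos: [390.2, -348.6, 222.8]
tool_rot: [0.0, 0.981, 0.195, 0.0]
wrist_force: [0.7, -0.3, 0.4]
finger_gap: 0.807
grip_force: 0.0
```

Call:
carry_out([
  [70, 0.63, 0.95, 0, 0, 0, 0],
  [70, 0.63, 0.95, 0, 0, 0, 0],
  [70, 0.63, 0.95, 0, 0, 0, 0],
  [70, 0.63, 0.95, -0.4, 0, 0, 0],
  [70, 0, 0, -0.6, 0, 0, 0],
  [70, 0, 0, 0, 0, 0, 0],
])

```text
time: 2.15
tcp_pos: [464.3, -233.7, 190.9]
tool_rot: [-0.002, 0.981, 0.196, -0.002]
wrist_force: [-0.3, -0.6, 0.2]
finger_gap: 0.806
grip_force: 0.0
```

Call:
carry_out([
  [70, 0, 0, -0.7, 0, 0, 0],
  [70, 0, 0, -0.7, 0, 0, 0],
  [70, 0, 0, -0.6, 0, 0, 0],
  [70, 0, 0, -0.5, 0, 0, 0],
  [70, 0, 0, -0.3, 0, 0, 0],
  [70, 0, 0, 0, 0, 0, 0],
])

```text
time: 2.75
tcp_pos: [464.6, -236.0, 108.0]
tool_rot: [-0.001, 0.981, 0.195, -0.001]
wrist_force: [0.1, 0.2, -0.5]
finger_gap: 0.807
grip_force: 0.0
```

```bash
python3 - <<'E'
from h import *
print(r.observe()["tcp_pos"],r.observe()["wrist_force"])
im=r.get_image("side"); cv2.imwrite("pics/s1.png",cv2.resize(im["pixels"][130:260,260:440],(720,520),interpolation=cv2.INTER_CUBIC))
E
```

```text
[ 464.62646435 -236.00474071  107.98468237] [ 0.09069862  0.16665802 -0.54948607]
```

View pics/s1.png

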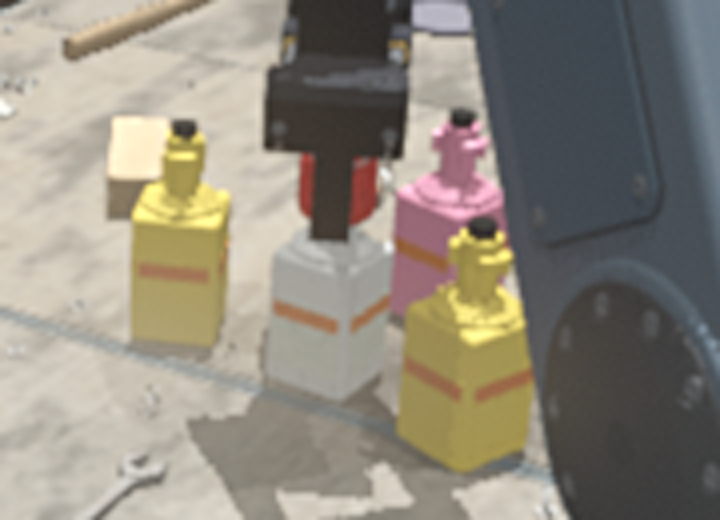

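The fingers straddle the red cap at (340,185) in the crop, the near finger centred on it, and everything around is clear. Closing and lifting slightly.

Call:
carry_out([
  [40, 0, 0, 0, 0, 0, 0],
  [40, 0, 0, 0, 0, 0, 0],
  [40, 0, 0, 0, 0, 0, 0],
  [40, 0, 0, 0, 0, 0, 0],
  [40, 0, 0, 0, 0, 0, 0],
  [40, 0, 0, 0.2, 0, 0, 0],
  [40, 0, 0, 0.4, 0, 0, 0],
  [40, 0, 0, 0.4, 0, 0, 0],
], squeeze=45)

```text
time: 3.6
tcp_pos: [464.8, -235.4, 139.1]
tool_rot: [-0.0, 0.981, 0.195, -0.0]
wrist_force: [-0.3, -0.6, -2.9]
finger_gap: 0.504
grip_force: 45.0
```

Call:
carry_out([
  [40, 0, 0, 0.6, 0, 0, 0],
  [40, 0, 0, 0.8, 0, 0, 0],
  [40, 0, 0, 0.8, 0, 0, 0],
  [40, 0, 0.2, 0.5, 0, 0, 0],
  [40, 0, 0.4, 0.2, 0, 0, 0.3],
  [40, 0.05, 0.6, 0, 0, 0, 0.4],
  [40, 0.05, 0.8, 0, 0, 0, 0.4],
  [40, 0.05, 0.9, 0, 0, 0, 0.4],
])

```text
time: 4.4
tcp_pos: [469.0, -147.3, 225.5]
tool_rot: [-0.0, 0.966, 0.26, -0.0]
wrist_force: [-0.3, 0.2, -3.0]
finger_gap: 0.503
grip_force: 45.0
```

Call:
carry_out([
  [40, 0.05, 0.9, 0, 0, 0, 0.4],
  [40, 0.05, 0.9, 0, 0, 0, 0.4],
  [40, 0.05, 0.9, 0, 0, 0, 0.4],
  [40, 0.05, 0.9, 0, 0, 0, 0.4],
  [40, 0.05, 0.9, 0, 0, 0, 0.4],
  [40, 0.05, 0.9, 0, 0, 0, 0.4],
  [40, 0.05, 0.9, 0, 0, 0, 0.4],
  [40, 0.05, 0.9, 0, 0, 0, 0.4],
])

```text
time: 5.2
tcp_pos: [480.4, 69.1, 225.4]
tool_rot: [-0.0, 0.92, 0.392, -0.001]
wrist_force: [0.5, -0.5, -2.9]
finger_gap: 0.499
grip_force: 45.0
```

Call:
carry_out([
  [40, 0.05, 0.9, 0, 0, 0, 0.4],
  [40, 0.04, 0.9, 0, 0, 0, 0.4],
  [40, 0, 0.85, 0, 0, 0, 0.36],
  [40, 0, 0.7, 0, 0, 0, 0.2],
  [40, 0, 0.5, 0, 0, 0, 0.2],
  [40, 0, 0.39, 0, 0, 0, 0.1],
  [40, 0, 0.2, 0, 0, 0, 0],
  [40, 0, 0, 0, 0, 0, 0],
])

```text
time: 6.0
tcp_pos: [484.2, 200.8, 225.5]
tool_rot: [0.0, 0.89, 0.457, -0.0]
wrist_force: [0.1, -0.2, -3.1]
finger_gap: 0.498
grip_force: 45.0
```

```bash
cat > m.py <<'E'
from h import *
o=r.observe(); t=o["tcp_pos"]; q=o["tool_rot"]; M=R.from_quat([q[1],q[2],q[3],q[0]]).as_matrix()
print(o["time"],t,"yaw y",np.degrees(np.arctan2(M[1,1],M[0,1])),"q6",o["qpos"][5],o["wrist_force"],o["torque"])
E
python3 - <<'E'
from m import *
for c in("side","top"):
    im=r.get_image(c); P=cloud(im); hsv=cv2.cvtColor(im["pixels"],cv2.COLOR_BGR2HSV); z=P[...,2]
    near=np.hypot(P[...,0]-486,P[...,1]-203)<60
    m=near&(z>105)&(z<t[2]-22)&(hsv[...,1]<70)&(hsv[...,2]>90)
    Q=P[m]
    for lo in range(110,205,10):
        s=Q[(Q[:,2]>=lo)&(Q[:,2]<lo+10)]
        if len(s)>8: print(c,lo,len(s),np.round(s.min(0)),np.round(s.max(0)),[np.round(v,1) for v in cv2.minAreaRect(s[:,:2].astype(np.float32))])
    cv2.imwrite(f"pics/{c}2.png",im["pixels"])
a=cv2.imread("pics/side2.png")[200:370,130:310]; b=cv2.imread("pics/top2.png")[170:310,120:260]
cv2.imwrite("pics/c2.png",np.hstack([cv2.resize(a,(423,400)),cv2.resize(b,(370,400))]))
E
```

```text
6.0 [484.2029215  200.84956283 225.47114687] yaw y -35.64965446038771 q6 0.8022507917879761 [ 0.06730185 -0.18666018 -3.09745006] [-0.08820191 -0.04115952 -0.04150025]
side 110 52 [448. 172. 115.] [492. 237. 120.] [array([464.3, 210.6]), array([70.2, 33. ]), np.float64(68.7)]
side 120 190 [445. 172. 120.] [493. 238. 130.] [array([462.6, 211.3]), array([70.2, 38.2]), np.float64(67.7)]
side 130 204 [447. 170. 130.] [495. 238. 140.] [array([464.2, 210.5]), array([71.8, 37.7]), np.float64(67.0)]
side 140 216 [446. 169. 140.] [497. 238. 150.] [array([465.4, 210. ]), array([72.3, 39. ]), np.float64(65.4)]
side 150 206 [446. 176. 150.] [495. 238. 160.] [array([464.9, 213.8]), array([67.5, 34.1]), np.float64(62.4)]
side 160 62 [446. 172. 160.] [497. 239. 170.] [array([465.2, 212.2]), array([70.4, 37.4]), np.float64(64.0)]
side 170 216 [447. 169. 170.] [496. 238. 180.] [array([465. , 209.8]), array([72.4, 38.5]), np.float64(67.3)]
side 180 221 [446. 170. 180.] [494. 238. 190.] [array([463.8, 210.2]), array([72. , 37.3]), np.float64(68.6)]
side 190 306 [447. 171. 190.] [513. 238. 200.] [array(
[... 433 characters left out ...]
80.1, 178.6]), array([32. , 68.5]), np.float64(74.7)]
top 150 36 [460. 164. 150.] [517. 186. 159.] [array([488.2, 174.8]), array([21.8, 57.5]), np.float64(88.3)]
top 160 15 [462. 164. 160.] [517. 185. 170.] [array([490.6, 174.2]), array([55. , 16.9]), np.float64(5.6)]
top 170 39 [451. 164. 170.] [504. 205. 180.] [array([471.6, 180.1]), array([27.3, 59.6]), np.float64(63.8)]
top 180 36 [451. 164. 180.] [502. 204. 190.] [array([470.9, 179.6]), array([25.6, 57.6]), np.float64(62.1)]
top 190 60 [450. 164. 190.] [498. 214. 200.] [array([468.3, 186.7]), array([26.5, 58.3]), np.float64(45.7)]
top 200 79 [451. 163. 200.] [496. 214. 203.] [array([468.4, 186.5]), array([22.9, 55.6]), np.float64(45.3)]
```

View pics/c2.png

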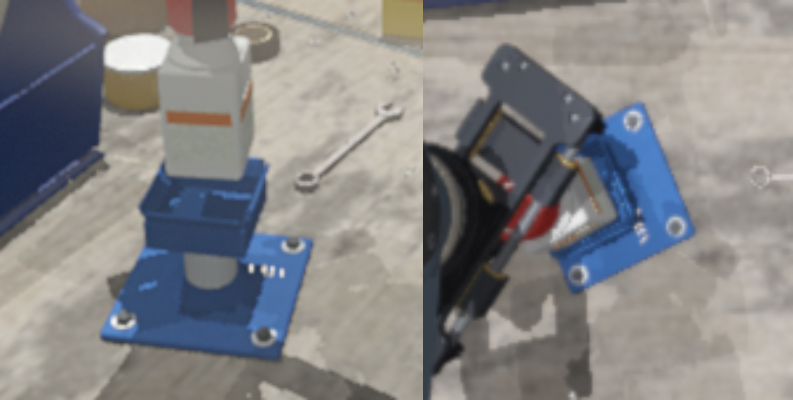

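Bottle hangs upright just above the tray, turned about 2.5° too far; correcting (+1.5, +2.8 mm, -2.5°) and lowering.

Call:
carry_out([
  [40, 0.05, 0.09, 0, 0, 0, -0.3],
  [40, 0, 0, -0.2, 0, 0, -0.2],
  [40, 0, 0, -0.4, 0, 0, 0],
  [40, 0, 0, -0.3, 0, 0, 0],
  [40, 0, 0, -0.2, 0, 0, 0],
  [40, 0, 0, -0.2, 0, 0, 0],
  [40, 0, 0, -0.1, 0, 0, 0],
])

```text
time: 6.8
tcp_pos: [485.5, 203.1, 182.6]
tool_rot: [-0.0, 0.9, 0.437, -0.001]
wrist_force: [-0.4, 0.3, -3.3]
finger_gap: 0.5
grip_force: 45.0
```

Call:
carry_out([
  [40, 0, 0, -0.06, 0, 0, 0],
  [40, 0, 0, -0.06, 0, 0, 0],
  [40, 0, 0, 0, 0, 0, 0],
])

```text
time: 7.1
tcp_pos: [485.9, 203.3, 179.9]
tool_rot: [0.0, 0.9, 0.437, 0.0]
wrist_force: [-0.3, 0.5, -2.3]
finger_gap: 0.497
grip_force: 45.0
```

Call:
carry_out([
  [40, 0, 0, -0.04, 0, 0, 0],
  [40, 0, 0, -0.03, 0, 0, 0],
  [40, 0, 0, 0, 0, 0, 0],
  [40, 0, 0, 0, 0, 0, 0],
])

```text
time: 7.5
tcp_pos: [486.3, 203.4, 178.7]
tool_rot: [0.0, 0.9, 0.437, 0.001]
wrist_force: [-1.8, -0.1, 3.5]
finger_gap: 0.502
grip_force: 45.0
```

```bash
python3 - <<'E'
from m import *
for c in("side","top"):
    im=r.get_image(c); P=cloud(im); hsv=cv2.cvtColor(im["pixels"],cv2.COLOR_BGR2HSV); z=P[...,2]
    near=np.hypot(P[...,0]-486,P[...,1]-203)<60
    m=near&(z>100)&(z<170)&(hsv[...,1]<70)&(hsv[...,2]>90)
    Q=P[m]
    h,e=np.histogram(Q[:,2],bins=range(100,172,2)); print(c,dict(zip(e[:-1].tolist(),h.tolist())))
    s=Q[(Q[:,2]>150)&(Q[:,2]<158)]; print(s.min(0),s.max(0),cv2.minAreaRect(s[:,:2].astype(np.float32)))
im=r.get_image("side"); cv2.imwrite("pics/s3.png",cv2.resize(im["pixels"][200:340,130:310],(720,560),interpolation=cv2.INTER_CUBIC))
E
```

```text
7.5 [486.31708094 203.38662316 178.65000772] yaw y -38.190122001085484 q6 0.8504251054246705 [-1.75631604 -0.05396521  3.45510062] [-0.00550623  0.12331583 -0.02163616]
side {100: 44, 102: 37, 104: 40, 106: 40, 108: 41, 110: 41, 112: 32, 114: 19, 116: 5, 118: 6, 120: 9, 122: 17, 124: 43, 126: 45, 128: 42, 130: 43, 132: 43, 134: 41, 136: 37, 138: 41, 140: 43, 142: 42, 144: 43, 146: 38, 148: 52, 150: 69, 152: 113, 154: 55, 156: 60, 158: 80, 160: 54, 162: 57, 164: 33, 166: 3, 168: 1}
[449.56216898 174.4330566  150.01549314] [513.05136612 240.81529505 157.97252552] ((482.033935546875, 207.35902404785156), (53.15277862548828, 51.612632751464844), 24.83796501159668)
top {100: 8, 102: 7, 104: 6, 106: 3, 108: 11, 110: 5, 112: 4, 114: 1, 116: 1, 118: 3, 120: 4, 122: 1, 124: 7, 126: 8, 128: 6, 130: 8, 132: 6, 134: 6, 136: 5, 138: 2, 140: 8, 142: 5, 144: 5, 146: 7, 148: 4, 150: 11, 152: 31, 154: 40, 156: 26, 158: 12, 160: 26, 162: 13, 164: 3, 166: 1, 168: 0}
[453.77216851 167.49659552 150.09330512] [495.76107441 216.27907305 157.99329943] ((468.69256591796875, 190.08758544921875), (23.054248809814453, 55.493980407714844), 42.65934753417969)
```

View pics/s3.png

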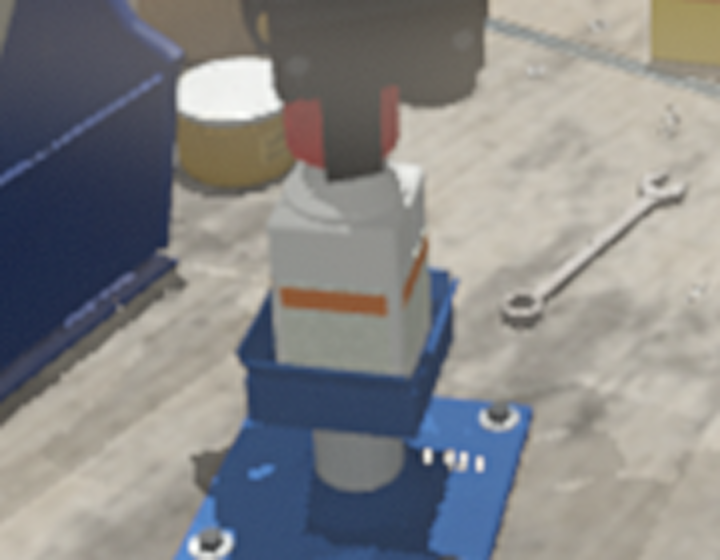

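The picture shows the bottle in the tray at crop (350,300), upright, fingers on the red cap; shoulder at ~154 mm agrees with it being seated. Pressing.

Call:
carry_out([
  [40, 0, 0, -0.1, 0, 0, 0],
  [40, 0, 0, -0.1, 0, 0, 0],
  [40, 0, 0, -0.05, 0, 0, 0],
  [40, 0, 0, 0, 0, 0, 0],
], squeeze=55)

```text
time: 8.05
tcp_pos: [486.3, 203.4, 171.0]
tool_rot: [0.0, 0.9, 0.437, 0.001]
wrist_force: [-1.8, 0.3, 8.4]
finger_gap: 0.495
grip_force: 55.0
```

Call:
carry_out([
  [40, 0, 0, -0.04, 0, 0, 0],
  [40, 0, 0, -0.02, 0, 0, 0],
  [40, 0, 0, 0, 0, 0, 0],
])

```text
time: 8.35
tcp_pos: [486.5, 203.4, 170.8]
tool_rot: [0.0, 0.899, 0.437, 0.001]
wrist_force: [-4.3, -1.0, 18.1]
finger_gap: 0.498
grip_force: 55.0
```

Call:
carry_out([
  [40, 0, 0, -0.0, 0, 0, 0],
  [40, -0.02, 0, 0.03, 0, 0, 0.3],
  [40, 0, 0, 0, 0, 0, 0.5],
  [40, 0, 0, 0, 0, 0, 0.7],
  [40, 0, 0, 0, 0, 0, 0.7],
  [40, 0, 0, 0, 0, 0, 0.7],
])

```text
time: 8.95
tcp_pos: [486.7, 203.8, 170.9]
tool_rot: [0.0, 0.837, 0.548, 0.002]
wrist_force: [-1.0, 0.7, 11.6]
finger_gap: 0.5
grip_force: 55.0
```

Good: 11.6 N, 14.5° turned. Continuing.

Call:
carry_out([
  [40, 0, 0, 0, 0, 0, 0.9],
  [40, 0, 0, 0, 0, 0, 0.9],
  [40, 0, 0, 0, 0, 0, 0.9],
  [40, 0, 0, 0, 0, 0, 0.9],
  [40, 0, 0, 0, 0, 0, 0.9],
  [40, 0, 0, 0, 0, 0, 0.9],
])

```text
time: 9.55
tcp_pos: [486.5, 204.3, 170.9]
tool_rot: [0.0, 0.686, 0.728, 0.002]
wrist_force: [-2.6, 2.0, 9.9]
finger_gap: 0.493
grip_force: 55.0
```

```bash
python3 - <<'E'
from m import *
im=r.get_image("side"); P=cloud(im); hsv=cv2.cvtColor(im["pixels"],cv2.COLOR_BGR2HSV); z=P[...,2]
m=(np.hypot(P[...,0]-486,P[...,1]-203)<60)&(z>100)&(z<158)&(hsv[...,1]<70)&(hsv[...,2]>90)
s=P[m];s=s[s[:,2]>150]; print(cv2.minAreaRect(s[:,:2].astype(np.float32)))
E
```

```text
9.55 [486.51722941 204.3070438  170.86998934] yaw y 3.444225859283544 q6 0.12329495059132936 [-2.61622251  2.02468192  9.90856076] [ 0.36900589  0.17744448 -0.06983861]
((481.8402099609375, 207.4910430908203), (52.95851135253906, 51.965213775634766), 25.41236686706543)
```

The bottle hasn't turned (25.4° vs 24.8°), so the cap is turning relative to it. Another 41°.

Call:
carry_out([
  [40, 0, 0, -0.02, 0, 0, 0.9],
  [40, 0, 0, 0, 0, 0, 0.9],
  [40, 0, 0, 0, 0, 0, 0.9],
  [40, 0, 0, 0, 0, 0, 0.9],
  [40, 0, 0, 0, 0, 0, 0.9],
  [40, 0, 0, 0, 0, 0, 0.9],
  [40, 0, 0, 0, 0, 0, 0.9],
  [40, 0, 0, 0, 0, 0, 0.9],
])

```text
time: 10.4
tcp_pos: [485.3, 204.0, 170.8]
tool_rot: [0.0, 0.427, 0.904, 0.001]
wrist_force: [-5.5, 1.3, 17.6]
finger_gap: 0.496
grip_force: 55.0
```

Call:
carry_out([
  [40, 0, 0, 0, 0, 0, 0.9],
  [40, 0, 0, 0, 0, 0, 0],
])

```text
time: 10.6
tcp_pos: [485.2, 203.9, 170.8]
tool_rot: [0.0, 0.392, 0.92, 0.001]
wrist_force: [-4.9, 1.9, 17.5]
finger_gap: 0.497
grip_force: 55.0
```

```bash
python3 - <<'E'
from m import *
im=r.get_image("side"); P=cloud(im); hsv=cv2.cvtColor(im["pixels"],cv2.COLOR_BGR2HSV); z=P[...,2]
m=(np.hypot(P[...,0]-486,P[...,1]-203)<60)&(z>100)&(z<158)&(hsv[...,1]<70)&(hsv[...,2]>90)
s=P[m];s=s[s[:,2]>150]; print(cv2.minAreaRect(s[:,:2].astype(np.float32)))
E
```

```text
10.6 [485.17432891 203.93294671 170.81565049] yaw y 43.86946289294094 q6 -0.5818061417834505 [-4.92451111  1.92842291 17.4838306 ] [0.12154251 0.72465416 0.0468742 ]
((482.1459655761719, 207.54074096679688), (53.47021484375, 51.03939437866211), 24.604290008544922)
```

Turned 82° with the bottle held. Lifting gently.

Call:
carry_out([
  [40, 0, 0, 0.1, 0, 0, 0],
  [40, 0, 0, 0.15, 0, 0, 0],
  [40, 0, 0, 0.2, 0, 0, 0],
  [40, 0, 0, 0.2, 0, 0, 0],
  [40, 0, 0, 0, 0, 0, 0],
])

```text
time: 11.15
tcp_pos: [485.4, 203.2, 188.7]
tool_rot: [0.0, 0.392, 0.92, 0.0]
wrist_force: [-1.0, 0.8, 0.7]
finger_gap: 0.498
grip_force: 55.0
```

Call:
carry_out([
  [40, 0, 0, 0.3, 0, 0, 0],
  [40, 0, 0, 0.3, 0, 0, 0],
  [40, 0, 0, 0.4, 0, 0, 0],
  [40, 0, 0, 0.5, 0, 0, 0],
  [40, 0, 0, 0.4, 0, 0, 0],
  [40, 0, 0, 0.3, 0, 0, 0],
  [40, 0, 0, 0.2, 0, 0, 0],
  [40, 0, 0, 0, 0, 0, 0],
])

```text
time: 11.95
tcp_pos: [485.8, 203.3, 261.3]
tool_rot: [0.001, 0.392, 0.92, 0.001]
wrist_force: [-0.1, 1.2, -0.4]
finger_gap: 0.497
grip_force: 55.0
```

```bash
python3 - <<'E'
from m import *
im=r.get_image("side"); P=cloud(im); hsv=cv2.cvtColor(im["pixels"],cv2.COLOR_BGR2HSV); z=P[...,2]
m=(np.hypot(P[...,0]-486,P[...,1]-203)<60)&(z>100)&(z<158)&(hsv[...,1]<70)&(hsv[...,2]>90)
s=P[m];s=s[s[:,2]>150]; print(cv2.minAreaRect(s[:,:2].astype(np.float32)),np.median(s[:,2]))
m=(np.hypot(P[...,0]-486,P[...,1]-203)<60)&(z>150)&((hsv[...,0]<8)|(hsv[...,0]>172))&(hsv[...,1]>120); print(m.sum(),P[m].min(0),P[m].max(0))
cv2.imwrite("pics/s4.png",cv2.resize(im["pixels"][160:340,130:310],(560,560),interpolation=cv2.INTER_CUBIC))
E
```

```text
11.95 [485.75033102 203.32499509 261.30627863] yaw y 43.80750481706557 q6 -0.580523843230369 [-0.05384684  1.17361778 -0.36151017] [-0.00849557 -0.13140087 -0.02810355]
((482.6398620605469, 205.70469665527344), (53.119327545166016, 54.779090881347656), 24.037687301635742) 153.45264715973173
724 [461.64543895 184.16972022 260.53270108] [504.81941569 228.90001747 295.77783148]
```

View pics/s4.png

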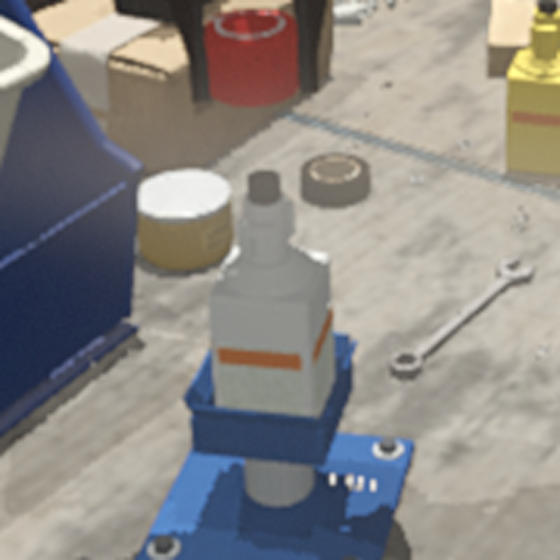

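The cap (crop 252,60) is held level with its lower edge at ~261 mm, about 60 mm above the rim. The open bottle stands upright in the tray with its dark disc at (264,187), and the bystanders are in place.

```bash
python3 -c "
from plant import r
print(r.sign_off())"
```

```text
the job is handed in; nothing more can be done
None
```

The job is handed in, with no verdict returned: the bottle stands open and upright in the tray, and the gripper holds the red cap level about 60 mm above its rim.

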